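# Twist-lock LED module into a spotlight

### The arm

A 7-joint arm with a two-finger parallel gripper is mounted at the origin on the work surface. World frame = base frame: x ahead of the robot, y to its left, z up, the work surface at z = 0. Lengths are in m, angles in degrees, forces in N, time in s.
With the tool pointing down it reaches from about 0.425 to 0.825 m from the base axis. Payload 3.6 kg.
Tool frame: the origin (TCP) lies at the very end of the fingers, on their centre line; the grasp point (between the pads) lies 19 mm behind it; z points along the fingers, y is the line along which they close (so a half turn about z gives the same grasp; the last joint's range is limited). The gripper opens to 85 mm and grips with 20 to 120 N. Pads are 22 mm wide; open, the fingers measure 114 mm over their backs; the gripper's body (76 mm by 85 mm) begins 54 mm behind the grasp point. The pads swing forward as they close: fully open they stand 13 mm farther back than shut.
Start: joints at [64.429, 35.231, -0.722, 81.555, 0.464, 63.22, -2.315], TCP at [0.265, -0.594, 0.231] pointing down, gripper open.
Joint ranges: [-178.69, 178.69], [-17.37, 117.87], [-77.05, 75.6], [15.02, 138.74], [-78.02, 258.01], [0.78, 113.62], [-162.83, 162.83]. Speed limits (degrees/s): [159.86, 159.86, 180, 180, 180, 180, 180].

### API

Orientations are given as a 3x3 rotation matrix whose columns are the frame's x, y, z axes.
In Python, from station import status, vision, job gives the robot as it stands. The module is installed in compiled form; this text tells all that it offers.
- The arm moves only by the tool jog_arm, never from a script. Its arguments are lists of equal length, an entry for each row: "offset": the shift along the tool's x, y, z in m, a list of three; "yaw": the turn about the tool's z in degrees; "gripper": the closure, from 0 (fully open) to 1 (shut). A call has 1 to 20 rows; each row shifts and turns the commanded pose from where the row before left it, along the tool's axes as they then stand; what a row does not reach is not made up. A row lasts 1/8 s, in which the tool goes at most 62.5 mm and 10.7 degrees, less where a joint would pass 70% of its speed; a pose out of reach is approached as far as the arm can. A call with a gripper value outside its range is refused whole. The fingers move at their own pace and stop on an object; "force" is the grip in N (left out, the last holds). Time passes only in rows, so rows that do not move let the fingers close. It gives the time, the measured TCP pose, the force, the opening and the grip force at its end, in the units of the state.
- status.get_obs(): the state, without advancing time (a new reading comes with each control period).
- vision.get_image(name): name is "side" or "top" or "wrist"; returns a dict with "frame" (480x640x3 uint8, red, green, blue), "vertical_fov" (degrees; the focal length in pixels is half the picture's height over the tangent of half this angle, whatever the lens; pixels are square), "cx", "cy" (the principal point, pixels), "R" (3x3) and "t" (3): a world point X has camera coordinates R X + t; the wrist camera has in their place "mount" (4x4, takes a point from camera to tool coordinates, whose origin is the TCP and whose axes are the flange's). Camera axes: x right, y down, z forward; pixel columns grow to the right and rows downward; lengths in m; the calibration is good to about 2 mm. A picture is of the moment at which its call begins: read the wrist's pose just before it. There is no depth.
- job.job_done(): hands the job in; it is judged then, once.
Trained networks look in the newest picture that a camera, given by its name, has taken for a name from the list of things; names that differ only in an ending like _2 or _b are one class to them, and where a whole thing is asked for, a point or a joint stands for the part that bears it (a point fixed in the world has none). Each returns a list of dicts, best first, with "conf" (0 to 1); they miss things now and then, are a little off and sometimes report something else, mostly with a low value. They report only what shows in the picture. A call takes as long as a camera call.
- vision.look_for(camera, query): "location" ([x, y, z] in m, in world coordinates, good to about 4 mm: the middle of the surface that is visible of it).
- vision.regions_of(camera, query): "region" (480x640 bool, what is visible of it).
- vision.pinpoint(camera, query): "location" ([x, y, z] in m, in world coordinates, good to about 4 mm: a listed point, or the origin of a listed thing).
The state is a dict: "time_s": time; "qpos": joint angles; "joint_vel": joint speeds; "joint_efforts": joint torques, N m; "tcp_pos": TCP position; "tcp_rot": TCP orientation; "wrist_force": force on the tool from outside, world axes, zero at the start; "ft_torque": the same for the moment, N m; "gripper_width": opening from 0.0 (shut) to 1.0 (fully open); "gripper_force": force on a finger pad.
Only numpy, scipy, OpenCV 4.12 (cv2) and the standard library are available. Lean on these libraries where they do the work, as an engineer would, in place of code of your own. Each camera call takes 0.05 s, during which the arm holds its last target. There are 200 camera calls.

### The job

Take the finned LED module out of its open carton by its two side tabs and fit it in the black spotlight on the sample board: keep the tabs squeezed, lower it in, feel for the keyways, then press it in gently against the spring and turn it clockwise as far as it goes. Let go so that both tabs spring out and lock it; never force it, and leave everything else on the counter where it is.

Things in the scene. Friction and masses are not known exactly. Their poses are not given: they have to be found in the camera images.
- module: LED module about 0.15 kg, 56.5 mm high, upright in the carton; alike after half a turn. Origin: centre of its underside, z up its axis. White foot 40 mm across (tapering to 36 mm over the lowest 3 mm), 0 to 22 mm up; finned aluminium head 39 mm across, 22 to 52 mm up, frosted lens on top; two upright sprung tabs beside the head.
- module_lugs (a point): on the module's axis, 3 mm up, at the height of the undersides of its two lugs. Lugs: blocks on the foot at the module's +x and -x sides, 12 mm wide, 5 mm high (3 to 8 mm up), reaching 24.5 mm from the axis.
- module_grip (a point): on the module's axis, 42 mm up, midway up the finger plates of its two tabs (at its +y and -y). Plates 16 mm wide, ribbed, 28 to 55 mm up, outer faces 59 mm apart when out and 51 mm when fully squeezed. Below, each tab goes on as a locking foot 9 mm wide, 17 to 28 mm up, same outer faces.
- tab_a (a joint): the tab on the module's +y side, m: 0 = sprung fully out, 0.004 = fully squeezed in (hard stop). Its spring pushes about 3 N when out, 8 N when in.
- tab_b (a joint): the tab on the module's -y side, the same.
- spot: the spotlight: black can 80 mm across, standing mouth up on a plywood sample board 160 x 200 x 12 mm (board centre at its y = +30 mm) that is screwed to the counter. Origin: on the can's axis at counter height, z up. A white lampholder sits in the mouth. More than 60 N between module and spotlight breaks the lampholder.
- spot_rim (a point): centre of the spotlight's mouth, 82 mm above the counter; axes as spot. Below it a bore 55 mm across, 11 mm deep, with two notches in its wall, one each side. Squeezed tabs go down this bore; tabs that are out do not.
- spot_ledge (a point): on the can's axis at the foot of that bore, 71 mm up: top of two ledges 5 mm thick round a 42.4 mm hole with a keyway 14.2 mm wide on each side for the lugs. The lampholder is fixed in the can, but its keyways lie anywhere up to 0.4 rad either way from the spot's x axis: not measured, to be seen or felt. Lugs enter within 0.05 rad. Standing on the ledges, the module's underside is 68 mm up.
- spot_home (a point): where the locked module's underside lies, 58 mm up: lugs under the ledges. A sprung plate pushes the module up: 1 N at 62 mm, 7 N at 58, 12 N at 54 (bottom, hard). Lugs through the keyways and pressed below 58 mm, it turns 0.7 to 0.9 rad (play included) clockwise from above to a hard stop. Only there the tabs meet the notches and spring out when let go.
- tray: open cardboard carton 200 x 160 mm, walls 20 mm high, floor 3 mm thick, fixed; origin under its centre. The module stands in its -x half, a flat disc lamp lies in its +x half.
- puck: bystander: white disc lamp 74 mm across, 21 mm high, no tabs, in the carton; origin under its centre.
- reflector: bystander: small glass reflector lamp 50 mm across, 56 mm high, on the sample board near the spot; origin under its centre.
- carton_a: bystander: white bulb carton 65 x 65 x 115 mm, origin under its centre.
- carton_b: bystander: brown bulb carton 65 x 65 x 115 mm, origin under its centre.
- driver: bystander: screwdriver 170 mm long lying on the counter along its x.
- tape: bystander: cardboard ring (tape core) 90 mm across, 24 mm high, origin under its centre.
- trim: bystander: flat steel trim ring 84 mm across, 10 mm high, origin under its centre.

How it is judged:
By the outcome, as a careful person would: the job done as asked, in the order asked, and still so for the second after the job is handed in, with the robot touching nothing.
It also fails if it takes over 67 s, if anything falls off the work surface, if the arm or the gripper's body presses on something with over 40 N, if the wrist force passes 120 N, or if a joint passes its speed limit or range.

## Working session

There is one attempt and no reset: what is moved stays moved. The work goes in short steps, Python scripts to look and compute and a tool call to move; the robot and the scene stay as the last step left them, time stands still between calls to the robot, and variables do not carry over. Pictures are saved under pics/ and viewed, at most 10 in all, crops included, and the job is handed in when it is done.

Besides the shell and the picture viewer there is one more tool, called after "Call:" as a command line: name --pt "numbers of a row" for each row, then --argument value for the rest. jog_arm: Moves the arm, as the interface text tells. Its arguments: {"type":"object","properties":{"offset":{"type":"array","items":{"type":"array","items":{"type":"number"}}},"yaw":{"type":"array","items":{"type":"number"}},"gripper":{"type":"array","items":{"type":"number"}},"force":{"type":"number"}},"required":["offset","yaw","gripper"]}

```bash
mkdir -p pics
cat > h.py <<'E'
import numpy as np, cv2
from station import status, vision, job
def cam(name, fn=None):
    o=status.get_obs(); d=vision.get_image(name)
    f=240/np.tan(np.radians(d["vertical_fov"]/2))
    if "R" in d: R=np.array(d["R"]); t=np.array(d["t"])
    else:
        M=np.array(d["mount"]); W=np.eye(4); W[:3,:3]=o["tcp_rot"]; W[:3,3]=o["tcp_pos"]
        C=np.linalg.inv(W@M); R=C[:3,:3]; t=C[:3,3]
    if fn: cv2.imwrite(fn, d["frame"][:,:,::-1])
    return d["frame"],f,d["cx"],d["cy"],R,t
def ray(c,u,v,z):
    _,f,cx,cy,R,t=c
    o=-R.T@t; r=R.T@np.array([(u-cx)/f,(v-cy)/f,1]); return o+r*(z-o[2])/r[2]
def proj(c,X):
    _,f,cx,cy,R,t=c
    p=R@np.array(X)+t; return np.array([f*p[0]/p[2]+cx,f*p[1]/p[2]+cy])
E
python3 - <<'E'
from h import *
np.set_printoptions(precision=4,suppress=True)
cam("top","pics/top.png"); cam("side","pics/side.png")
o=status.get_obs(); print(o["time_s"],o["tcp_pos"],o["tcp_rot"],o["gripper_width"])
for c in ("top",):
  for n in ("module","module_grip","spot_rim","tray","puck","reflector","carton_a","driver","tape","trim"):
    print(c,n,[(np.round(r["location"],3).tolist(),round(r["conf"],2)) for r in vision.pinpoint(c,n)][:3])
for n in ("module_grip","spot_rim"):
    print("side",n,[(np.round(r["location"],3).tolist(),round(r["conf"],2)) for r in vision.pinpoint("side",n)][:3])
print(status.get_obs()["time_s"])
E
```

```text
0.1 [ 0.2647 -0.5929  0.2302] [[ 0.9131  0.4077 -0.001 ]
 [ 0.4077 -0.9131  0.0021]
 [-0.     -0.0023 -1.    ]] 0.998915041318955
top module [([0.462, 0.189, 0.003], 0.61), ([0.552, 0.226, 0.002], 0.61)]
top module_grip [([0.459, 0.191, 0.047], 0.65)]
top spot_rim [([0.494, -0.207, 0.085], 0.72)]
top tray [([0.506, 0.195, 0.003], 0.64), ([0.46, 0.195, 0.007], 0.57)]
top puck [([0.554, 0.224, 0.007], 0.67)]
top reflector [([0.468, -0.109, 0.014], 0.59)]
top carton_a [([0.404, 0.464, 0.001], 0.88), ([0.593, 0.467, -0.002], 0.72)]
top driver [([0.519, -0.006, -0.002], 0.5)]
top tape [([0.737, 0.01, -0.001], 0.56)]
top trim [([0.42, -0.471, 0.003], 0.7), ([0.469, -0.107, 0.014], 0.34)]
side module_grip [([0.464, 0.191, 0.047], 0.95), ([0.517, -0.004, -0.003], 0.41)]
side spot_rim [([0.489, -0.208, 0.084], 0.69)]
0.7
```

View pics/top.png

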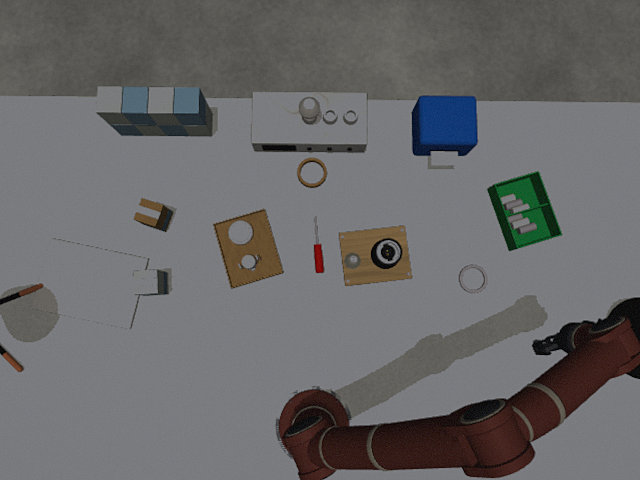

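View pics/side.png

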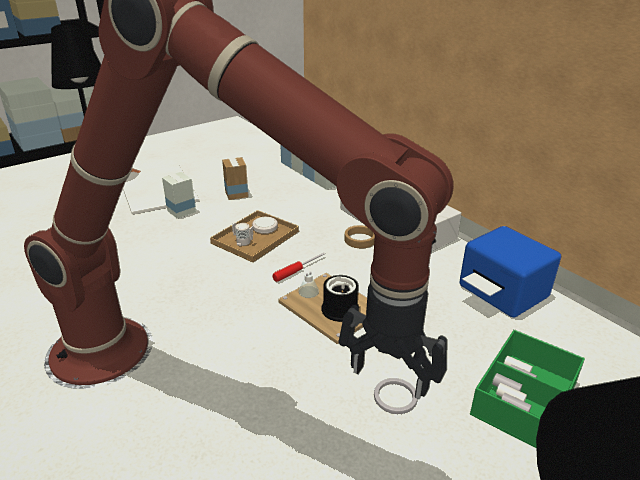

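The top picture shows the module in the carton at about (249,262), the spot at (387,253) and the reflector beside it at (353,261). The side view agrees. I'll check the wrist camera mount and then fly over the spot.

Run:
```python
from h import *
np.set_printoptions(precision=4,suppress=True)
d=vision.get_image("wrist"); print(d["mount"],d["vertical_fov"],d["cx"],d["cy"])
```

```text
[[-0.0011 -0.9479 -0.3186  0.0815]
 [ 1.     -0.0014  0.0005  0.0011]
 [-0.0009 -0.3186  0.9479 -0.1434]
 [ 0.      0.      0.      1.    ]] 61.726519664890034 318.86560459803894 240.31302737349725
```

Call:
jog_arm --pt "0.045 -0.032 -0.005" --pt "0.045 -0.032 0" --pt "0.045 -0.032 0" --pt "0.045 -0.032 0" --pt "0.045 -0.032 0" --pt "0.045 -0.032 0" --pt "0.045 -0.032 0" --pt "0.02 -0.02 0" --pt "0 0 0" --yaw '[0, 0, 0, 0, 0, 0, 0, 0, 0]' --gripper '[0, 0, 0, 0, 0, 0, 0, 0, 0]'

```text
time_s: 1.88
tcp_pos: [0.4728, -0.2312, 0.2365]
tcp_rot: [[0.911, 0.413, 0.001], [0.413, -0.911, 0.001], [0.001, -0.001, -1.0]]
wrist_force: [-0.1, -1.2, -0.3]
gripper_width: 1.0
gripper_force: 0.0
```

Run:
```python
from h import *
np.set_printoptions(precision=4,suppress=True)
c=cam("wrist"); 
for n in ("spot_rim","spot"):
    print(n,[(np.round(r["location"],4).tolist(),round(r["conf"],2)) for r in vision.pinpoint("wrist",n)][:3])
p=proj(c,[.49,-.207,.082]);print(p)
x,y=(p-110).astype(int); x=max(0,x);y=max(0,y); print(x,y)
im=c[0][y:y+220,x:x+220,::-1]; im=cv2.resize(im,None,fx=2.7,fy=2.7,interpolation=cv2.INTER_CUBIC)
im=np.clip(im.astype(float)**.7*255**.3,0,255)
cv2.imwrite("pics/w1.png",im)
```

```text
spot_rim [([0.4884, -0.212, 0.0814], 0.64)]
spot [([0.4963, -0.2038, 0.0565], 0.23)]
[297.2765 184.3766]
187 74[ WARN:0@0.804] global loadsave.cpp:1063 imwrite_ Unsupported depth image for selected encoder is fallbacked to CV_8U.
```

View pics/w1.png

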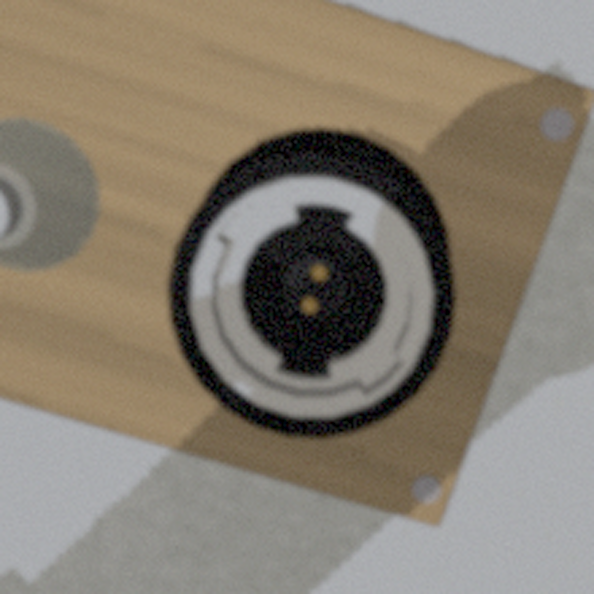

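The mouth shows the dark hole with two keyways, centred at crop (323,215) and (303,368), and the white rim circle centred near (312,296). I'll measure these by thresholding.

Run:
```python
from h import *
np.set_printoptions(precision=4,suppress=True)
c=cam("wrist"); g=cv2.GaussianBlur(cv2.cvtColor(c[0],cv2.COLOR_RGB2GRAY),(0,0),1)
# crop->full: u=187+x/2.7
full=lambda x,y:(187+x/2.7,74+y/2.7)
for k,z in (((323,212),.071),((303,372),.071),((313,291),.071)): print(ray(c,*full(*k),z))
a,b=ray(c,*full(323,212),.071),ray(c,*full(303,372),.071); print("yaw",np.degrees(np.arctan2(*(a-b)[[1,0]])), np.linalg.norm(a-b))
# rectified view of plane z=.071, 0.25mm/px, centre rough
C=ray(c,*full(313,292),.071)[:2]
def rect(z,C,h=.05,s=.00025):
    n=int(2*h/s); xs=C[0]+h-np.arange(n)*s; ys=C[1]+h-np.arange(n)*s
    X,Y=np.meshgrid(xs,ys,indexing='ij'); P=np.stack([X,Y,np.full_like(X,z)],-1)@c[4].T+c[5]
    return cv2.remap(g,(c[1]*P[...,0]/P[...,2]+c[2]).astype(np.float32),(c[1]*P[...,1]/P[...,2]+c[3]).astype(np.float32),1)
r=rect(.071,C); m=(r<70).astype(np.uint8)
n,l,st,ce=cv2.connectedComponentsWithStats(cv2.morphologyEx(m,cv2.MORPH_CLOSE,np.ones((9,9))))
i=l[200,200]
if i==0: i=l[215,215]
M=(l==i); print(st[i])
yy,xx=np.nonzero(M); wx=C[0]+.05-yy*.00025; wy=C[1]+.05-xx*.00025
# robust circle: directions excluding keyways
ang=np.radians(np.arange(0,360,2)); cen=np.array([wx.mean(),wy.mean()])
for it in range(5):
    R=np.hypot(wx-cen[0],wy-cen[1]); A=np.degrees(np.arctan2(wy-cen[1],wx-cen[0]))
    rad=np.array([R[np.abs((A-a+180)%360-180)<1.5].max() for a in range(-180,180,3)])
    aa=np.radians(np.arange(-180,180,3)); k=rad<.0225
    s=np.linalg.lstsq(np.c_[np.cos(aa[k]),np.sin(aa[k]),np.ones(k.sum())],rad[k],rcond=None)[0]; cen=cen+s[:2]
print("hole",cen,"r",s[2]); print((rad*1000).round(1).tolist())
k=(R>.0225)&(R<.027)
v=np.c_[wx-cen[0],wy-cen[1]][k]; dbl=2*np.arctan2(v[:,1],v[:,0]); print("keyway",np.degrees(np.arctan2(np.sin(dbl).mean(),np.cos(dbl).mean())/2))
r2=rect(.082,C); _,b=cv2.threshold(r2,0,255,cv2.THRESH_OTSU)
cv2.imwrite("pics/rect.png",np.hstack([r,r2]))
```

```text
[ 0.511  -0.2096  0.071 ]
[ 0.4662 -0.2225  0.071 ]
[ 0.4894 -0.2158  0.071 ]
yaw 16.050134019636364 0.0465687643517419
[   93    93   168   199 23646]
hole [ 0.4911 -0.21  ] r 0.02082797397845027
[24.7, 24.8, 24.9, 25.1, 25.0, 24.9, 24.9, 25.0, 24.9, 24.9, 24.8, 24.7, 23.7, 21.2, 20.5, 20.5, 20.5, 20.6, 20.8, 20.7, 20.7, 20.7, 20.8, 20.8, 20.8, 20.9, 20.8, 20.8, 20.8, 20.8, 21.0, 20.8, 20.9, 20.8, 20.9, 21.0, 21.0, 21.0, 20.9, 20.9, 21.0, 21.0, 21.0, 21.0, 20.9, 21.0, 21.0, 20.9, 20.8, 20.6, 20.6, 20.6, 20.6, 20.7, 20.7, 20.6, 20.6, 20.6, 20.9, 21.8, 24.8, 24.8, 25.0, 24.9, 25.0, 25.0, 25.0, 25.1, 25.0, 25.0, 25.0, 24.7, 23.4, 20.9, 20.8, 20.6, 20.6, 20.7, 20.9, 20.8, 20.8, 20.8, 20.9, 20.9, 20.9, 20.8, 20.8, 20.8, 20.9, 20.8, 20.8, 20.8, 20.7, 20.7, 20.8, 20.8, 20.8, 20.8, 20.7, 20.9, 21.0, 21.0, 21.0, 20.9, 20.9, 20.9, 20.9, 20.9, 20.9, 20.8, 20.8, 20.9, 20.9, 20.9, 20.9, 20.8, 20.7, 20.8, 21.3, 23.7]
keyway 16.596941443492486
```

View pics/rect.png

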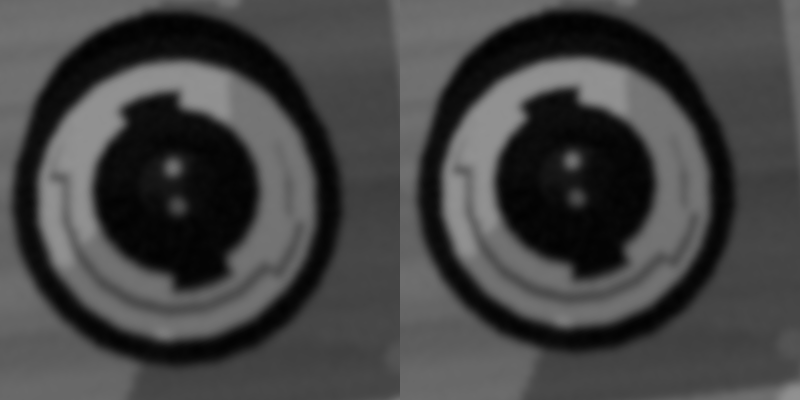

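Call:
jog_arm --pt "0.0205 -0.0485 0" --pt "0.0205 -0.0485 0" --pt "0.0205 -0.0485 0" --pt "0.0205 -0.0485 0" --pt "0.0205 -0.0485 0" --pt "0.0205 -0.0485 0" --pt "0.0205 -0.0485 0" --pt "0.0205 -0.0485 0" --pt "0 0 0" --pt "0 0 0" --yaw '[0, 0, 0, 0, 0, 0, 0, 0, 0, 0]' --gripper '[0, 0, 0, 0, 0, 0, 0, 0, 0, 0]'

```text
time_s: 3.32
tcp_pos: [0.4636, 0.1851, 0.2362]
tcp_rot: [[0.914, 0.405, -0.0], [0.405, -0.914, -0.001], [-0.001, 0.001, -1.0]]
wrist_force: [1.5, -0.1, -0.1]
gripper_width: 1.001
gripper_force: 0.0
```

```bash
cat > look.py <<'E'
import sys
from h import *
np.set_printoptions(precision=4,suppress=True)
q,fn,X=sys.argv[1],sys.argv[2],[float(v) for v in sys.argv[3:6]]
c=cam("wrist"); o=status.get_obs(); print(o["time_s"],o["tcp_pos"],np.degrees(np.arctan2(o["tcp_rot"][1][0],o["tcp_rot"][0][0])),o["qpos"])
print([(np.round(r["location"],4).tolist(),round(r["conf"],2)) for r in vision.pinpoint("wrist",q)][:3])
p=proj(c,X); x,y=np.maximum((p-100).astype(int),0); print("crop",x,y,3)
im=cv2.resize(c[0][y:y+200,x:x+200,::-1],None,fx=3,fy=3,interpolation=cv2.INTER_CUBIC)
cv2.imwrite(fn,(im.astype(float)**.75*255**.25).clip(0,255).astype(np.uint8)); np.save("c.npy",np.array([c[1],c[2],c[3],*c[4].ravel(),*c[5],x,y]))
E
python3 look.py module_grip pics/w2.png 0.462 0.19 0.05
```

```text
3.375 [0.4636 0.1846 0.2362] 23.834802545802624 [-17.2207  21.8546  -9.8162 105.4312   4.6406  53.1343 -95.2994]
[([0.4662, 0.1923, 0.0409], 0.89)]
crop 210 106 3
```

View pics/w2.png

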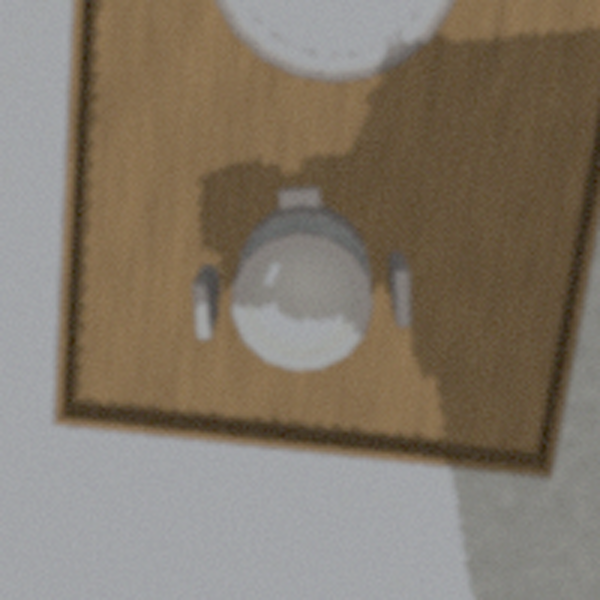

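The module's lens centre is at crop (302,302), with the tab tops at about (204,311) and (402,299). One lug shows at (300,197).

Run:
```python
from h import *
np.set_printoptions(precision=4,suppress=True)
a=np.load("c.npy"); c=(0,a[0],a[1],a[2],a[3:12].reshape(3,3),a[12:15]); x0,y0=a[15:]
P=lambda u,v,z: ray(c,x0+u/3,y0+v/3,z)
l=P(302,302,.0595); A=P(204,311,.058); B=P(402,299,.058); L=P(300,197,.011)
print("lens",l,"tabs",A,B,(A+B)/2,"lug",L)
d=A-B; print("tabdir",np.degrees(np.arctan2(d[1],d[0])),np.linalg.norm(d)); e=L-l; print("lugdir",np.degrees(np.arctan2(e[1],e[0])),np.hypot(*e[:2]))
T=[P(u,v,.023) for u,v in((62,420),(550,472))]; d=T[1]-T[0];print("tray edge",np.degrees(np.arctan2(d[1],d[0])))
# predicted outline check
for th in (14,18,22,26):
    t=np.radians(th); R=np.array([[np.cos(t),-np.sin(t)],[np.sin(t),np.cos(t)]])
    for s in(1,-1):
        print(th,[tuple(((proj(c,[*(l[:2]+R@np.array(q)),.058])-[x0,y0])*3).round().astype(int)) for q in((.008,s*.0295),(-.008,s*.0295),(.008,s*.0265),(-.008,s*.0265))])
```

```text
lens [0.4641 0.191  0.0595] tabs [0.4505 0.2145 0.058 ] [0.4756 0.1662 0.058 ] [0.463  0.1903 0.058 ] lug [0.4827 0.2006 0.011 ]
tabdir 117.37485114839639 0.05438827025092092
lugdir 27.412963188783078 0.02099006280812303
tray edge -72.69844747364911
14 [(np.int64(199), np.int64(254)), (np.int64(191), np.int64(311)), (np.int64(210), np.int64(256)), (np.int64(202), np.int64(313))]
14 [(np.int64(413), np.int64(290)), (np.int64(402), np.int64(346)), (np.int64(403), np.int64(289)), (np.int64(392), np.int64(344))]
18 [(np.int64(196), np.int64(261)), (np.int64(193), np.int64(318)), (np.int64(208), np.int64(262)), (np.int64(203), np.int64(319))]
18 [(np.int64(413), np.int64(283)), (np.int64(405), np.int64(339)), (np.int64(402), np.int64(282)), (np.int64(395), np.int64(338))]
22 [(np.int64(194), np.int64(269)), (np.int64(194), np.int64(326)), (np.int64(205), np.int64(269)), (np.int64(205), np.int64(326))]
22 [(np.int64(411), np.int64(275)), (np.int64(408), np.int64(332)), (np.int64(400), np.int64(275)), (np.int64(397), np.int64(332))]
26 [(np.int64(192), np.int64(276)), (np.int64(197), np.int64(333)), (np.int64(203), np.int64(276)), (np.int64(207), np.int64(332))]
26 [(np.int64(409), np.int64(268)), (np.int64(410), np.int64(325)), (np.int64(398), np.int64(268)), (np.int64(399), np.int64(325))]
```

Call:
jog_arm --pt "0.0027 -0.0056 0.03" --pt "0 0 0.04" --pt "0 0 0.04" --pt "0 0 0.04" --pt "0 0 0.03" --pt "0 0 0.015" --pt "0 0 0.01" --pt "0 0 0" --yaw '[-3.4, 0, 0, 0, 0, 0, 0, 0]' --gripper '[0, 0, 0, 0, 0, 0, 0, 0]' --force 40

```text
time_s: 4.42
tcp_pos: [0.4635, 0.1929, 0.0314]
tcp_rot: [[0.888, 0.46, 0.0], [0.46, -0.888, -0.0], [0.0, 0.0, -1.0]]
wrist_force: [-0.4, 0.6, 0.6]
gripper_width: 1.0
gripper_force: 0.0
```

```bash
python3 look.py module_grip pics/w3.png 0.462 0.19 0.05
```

```text
4.475 [0.4638 0.1932 0.0319] 27.431368549034094 [-20.7073  39.8736  -6.6327 116.3933  10.4169  24.2025 -97.8889]
[([0.4658, 0.1907, 0.0403], 0.86)]
crop 220 250 3
```

View pics/w3.png

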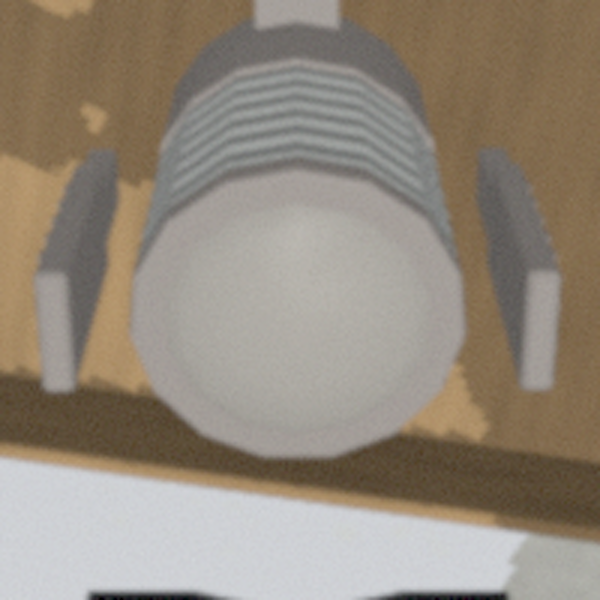

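The view is square on: tab tops at (37–75,270–390) and (522–558,270–388), lens centre at (298,315). The yaw matches.

Run:
```python
from h import *
np.set_printoptions(precision=4,suppress=True)
a=np.load("c.npy"); c=(0,a[0],a[1],a[2],a[3:12].reshape(3,3),a[12:15]); x0,y0=a[15:]
P=lambda u,v,z: ray(c,x0+u/3,y0+v/3,z)
o=status.get_obs(); R=np.array(o["tcp_rot"]); T=np.array(o["tcp_pos"]); t=lambda X:(R.T@(X-T))
l=P(298,315,.0595); A=P(56,331,.058); B=P(540,329,.058)
print(l,t(l),t(A),t(B),t((A+B)/2)); d=t(A)-t(B); print(np.degrees(np.arctan2(d[0],-d[1])))
for (p,q) in (((37,270),(44,390)),((558,270),(553,388)),((75,275),(78,388)),((522,272),(524,388))):
    e=t(P(*p,.058))-t(P(*q,.058)); print(np.degrees(np.arctan2(e[1],e[0])),np.linalg.norm(e))
print(T)
```

```text
[0.4659 0.1927 0.0595] [ 0.0016  0.0015 -0.0273] [-0.0015 -0.026  -0.0258] [-0.0014  0.0291 -0.0258] [-0.0015  0.0015 -0.0258]
-0.1484386350476396
1.114941418876543 0.0159981807649773
-1.7615100702508428 0.015735925942306113
2.122905502646415 0.015085820574874545
-4.1766317951424154 0.015513493923318142
[0.4639 0.1934 0.0322]
```

Call:
jog_arm --pt "-0.001 0 0" --pt "0 0 0" --pt "0 0 0" --pt "0 0 0" --pt "0 0 0" --pt "0 0 0" --pt "0 0 0" --pt "0 0 0" --yaw '[0, 0, 0, 0, 0, 0, 0, 0]' --gripper '[1, 1, 1, 1, 1, 1, 1, 1]' --force 40

```text
time_s: 5.52
tcp_pos: [0.4628, 0.1929, 0.0329]
tcp_rot: [[0.887, 0.461, 0.002], [0.461, -0.887, 0.0], [0.002, 0.0, -1.0]]
wrist_force: [-0.3, -0.9, 9.8]
gripper_width: 0.553
gripper_force: 40.4
```

Call:
jog_arm --pt "0 0 -0.005" --pt "0 0 -0.025" --pt "0 0 -0.045" --pt "0 0 -0.045" --pt "0 0 -0.04" --pt "-0.0179 0.0412 0" --pt "-0.0179 0.0412 0" --pt "-0.0179 0.0412 0" --pt "-0.0179 0.0412 0" --pt "-0.0179 0.0412 0" --pt "-0.0179 0.0412 0" --pt "-0.0179 0.0412 0" --pt "-0.0179 0.0412 0" --pt "-0.0179 0.0412 0" --pt "0 0 0" --pt "0 0 0" --pt "0 0 0" --yaw '[0, 0, 0, 0, 0, 0, 0, 0, 0, 0, 0, 0, 0, 0, 5.4, 5.4, 0]' --gripper '[1, 1, 1, 1, 1, 1, 1, 1, 1, 1, 1, 1, 1, 1, 1, 1, 1]'

```text
time_s: 7.65
tcp_pos: [0.4898, -0.2103, 0.191]
tcp_rot: [[0.958, 0.288, -0.001], [0.288, -0.958, 0.0], [-0.001, -0.001, -1.0]]
wrist_force: [0.3, 0.1, -1.1]
gripper_width: 0.549
gripper_force: 42.1
```

Run:
```python
from h import *
np.set_printoptions(precision=4,suppress=True)
c=cam("wrist","pics/w4.png"); o=status.get_obs(); R=np.array(o["tcp_rot"]);T=np.array(o["tcp_pos"])
print(T,np.degrees(np.arctan2(R[1,0],R[0,0])),o["qpos"],o["wrist_force"],o["gripper_width"])
for n in("module_grip","module_lugs"):
  for cc in("wrist","side"):
    if cc=="side": cam("side","pics/s4.png")
    print(n,cc,[(np.array(r["location"]),R.T@(np.array(r["location"])-T),round(r["conf"],2)) for r in vision.pinpoint(cc,n)][:2])
for n in ("spot_rim",): print([(r["location"],r["conf"]) for r in vision.pinpoint("wrist",n)],[(r["location"],r["conf"]) for r in vision.pinpoint("side",n)])
```

```text
[ 0.4899 -0.2103  0.191 ] 16.767636488102383 [ 24.5215  27.608   -5.375  103.8646   3.3072  48.7368 -55.6619] [ 0.13    0.1696 -1.6075] 0.5487445870607105
module_grip wrist [(array([ 0.4948, -0.2101,  0.1976]), array([ 0.0047,  0.0013, -0.0066]), 0.92)]
module_grip side [(array([ 0.492 , -0.2125,  0.2028]), array([ 0.0014,  0.0028, -0.0118]), 0.77)]
module_lugs wrist [(array([ 0.5223, -0.0079, -0.0015]), array([ 0.0896, -0.1843,  0.1926]), 0.48)]
module_lugs side [(array([ 0.4892, -0.2069,  0.1609]), array([ 0.0003, -0.0034,  0.0301]), 0.58)]
[([0.4905, -0.2113, 0.079], 0.88), ([0.5189, -0.0061, -0.0], 0.25)] [([0.4884, -0.2072, 0.0803], 0.85), ([0.492, -0.2032, 0.0665], 0.18)]
```

View pics/w4.png

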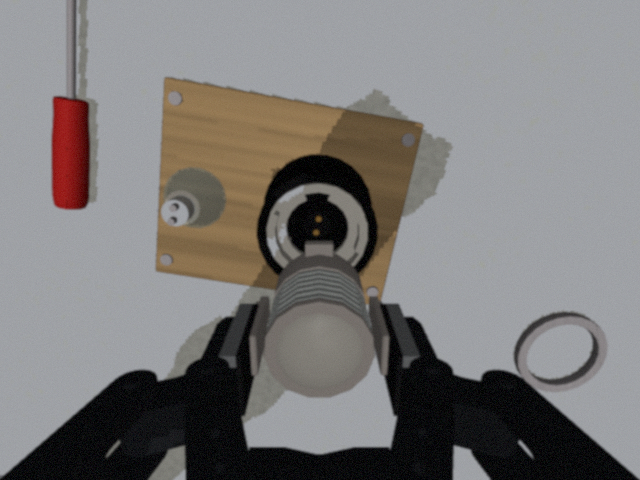

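The module hangs upright between the fingers, lens centre at (320,348), lug at (319,248). The spot mouth's visible part is ahead at about (318,230). I'll measure both in the tool frame from this one picture.

```bash
cat > fit.py <<'E'
from h import *
from scipy.optimize import least_squares
np.set_printoptions(precision=4,suppress=True)
o=status.get_obs(); R=np.array(o["tcp_rot"]);T=np.array(o["tcp_pos"]); c=cam("wrist"); cv2.imwrite("pics/fit.png",c[0][:,:,::-1])
g=cv2.GaussianBlur(cv2.cvtColor(c[0],cv2.COLOR_RGB2GRAY),(0,0),.8).astype(np.float32)
t=lambda X:R.T@(np.array(X)-T)
def edges(z,C,angs,r0,r1,sign):
    out=[]
    for a in np.radians(angs):
        rs=np.arange(r0,r1,.0002); P=np.c_[C[0]+rs*np.cos(a),C[1]+rs*np.sin(a),np.full(rs.size,z)]
        uv=np.array([proj(c,p) for p in P],np.float32); v=cv2.remap(g,uv[:,0],uv[:,1],1).ravel()
        d=np.gradient(v)*sign; i=d.argmax()
        if d[i]>1.5: out.append(P[i,:2])
    return np.array(out)
def circ(p,r=None):
    f=(lambda s:np.hypot(p[:,0]-s[0],p[:,1]-s[1])-s[2]) if r is None else (lambda s:np.hypot(p[:,0]-s[0],p[:,1]-s[1])-r)
    s=least_squares(f,[*p.mean(0),.02] if r is None else p.mean(0),loss="soft_l1",f_scale=.0004); return s.x,np.abs(f(s.x)).mean()
C=[.490,-.210]; yaw=16.7
for it in range(3):
    p=edges(.071,C,np.r_[np.arange(45,95,3)+yaw-16.7,np.arange(-65,-10,3)],.017,.0235,1); s,e=circ(p,.0212); C=s
print("hole",s,e,len(p),"tool",t([*s,.071]))
C2=C
for it in range(3):
    p2=edges(.082,C2,np.arange(-80,110,3),.033,.040,-1); s2,e2=circ(p2); C2=s2[:2]
print("rim",s2,e2,len(p2),"tool",t([*s2[:2],.082]))
zt=T[2]-.030+.052
l=ray(c,320,348,zt); C3=l[:2]
for it in range(3):
    p3=edges(zt,C3,np.arange(100,300,4),.015,.024,1); 
    p3=np.vstack([p3,edges(zt,C3,np.arange(100,300,4),.015,.024,-1)]); s3,e3=circ(p3,.0195); C3=s3[:2]
print("lens guess tool",t(l),"fit",s3,e3,t([*s3[:2],zt]))
E
python3 fit.py
```

```text
hole [ 0.4906 -0.21  ] 0.00012878726964849537 36 tool [ 0.0005 -0.0004  0.1204]
rim [ 0.4914 -0.2097  0.0335] 0.00021636856334732125 64 tool [ 0.0013 -0.0005  0.1094]
lens guess tool [ 0.001   0.0016 -0.022 ] fit [ 0.4901 -0.2116] 0.0011686807846305422 [-0.0005  0.001  -0.022 ]
```

Call:
jog_arm --pt "0.0005 -0.0017 0.02" --pt "0 0 0.03" --pt "0 0 0.02" --pt "0 0 0.009" --pt "0 0 0.004" --pt "0 0 0.003" --pt "0 0 0.003" --pt "0 0 0.001" --pt "0 0 0" --yaw '[0, 0, 0, 0, 0, 0, 0, 0, 0]' --gripper '[1, 1, 1, 1, 1, 1, 1, 1, 1]'

```text
time_s: 9.28
tcp_pos: [0.4904, -0.2088, 0.1015]
tcp_rot: [[0.958, 0.287, 0.0], [0.287, -0.958, -0.0], [0.0, 0.0, -1.0]]
wrist_force: [0.7, -1.0, -2.0]
gripper_width: 0.549
gripper_force: 42.1
```

Call:
jog_arm --pt "0 0 0.0015" --pt "0 0 0.0015" --pt "0 0 0.001" --pt "0 0 0" --yaw '[0, 0, 0, 0]' --gripper '[1, 1, 1, 1]'

```text
time_s: 9.78
tcp_pos: [0.4902, -0.2088, 0.0972]
tcp_rot: [[0.958, 0.287, -0.0], [0.287, -0.958, 0.0], [-0.0, -0.0, -1.0]]
wrist_force: [-0.8, -0.5, -0.6]
gripper_width: 0.549
gripper_force: 42.1
```

Call:
jog_arm --pt "0 0 0.001" --pt "0 0 0.001" --pt "0 0 0.001" --pt "0 0 0" --yaw '[0, 0, 0, 0]' --gripper '[1, 1, 1, 1]'

```text
time_s: 10.28
tcp_pos: [0.4902, -0.2088, 0.0942]
tcp_rot: [[0.958, 0.287, -0.0], [0.287, -0.958, 0.0], [-0.0, -0.0, -1.0]]
wrist_force: [0.3, -0.4, -1.3]
gripper_width: 0.548
gripper_force: 42.1
```

Call:
jog_arm --pt "0 0 0.001" --pt "0 0 0.001" --pt "0 0 0.001" --pt "0 0 0.001" --pt "0 0 0.001" --pt "0 0 0" --yaw '[0, 0, 0, 0, 0, 0]' --gripper '[1, 1, 1, 1, 1, 1]'

```text
time_s: 11.02
tcp_pos: [0.4904, -0.2088, 0.0896]
tcp_rot: [[0.958, 0.287, 0.0], [0.287, -0.958, -0.0], [0.0, 0.0, -1.0]]
wrist_force: [-0.8, -0.2, 2.9]
gripper_width: 0.552
gripper_force: 42.3
```

Call:
jog_arm --pt "0 0 0.001" --pt "0 0 0.001" --pt "0 0 0.0012" --pt "0 0 0" --yaw '[0, 0, 0, 0]' --gripper '[1, 1, 1, 1]'

```text
time_s: 11.52
tcp_pos: [0.4904, -0.2088, 0.0866]
tcp_rot: [[0.958, 0.287, 0.0], [0.287, -0.958, -0.0], [0.0, 0.0, -1.0]]
wrist_force: [-1.8, 1.3, 7.1]
gripper_width: 0.553
gripper_force: 42.5
```

Call:
jog_arm --pt "0 0 0" --pt "0 0 0" --pt "0 0 0" --pt "0 0 0" --pt "0 0 0" --pt "0 0 0" --pt "0 0 0" --yaw '[4, 5, 5, 5, 5, 5, 5]' --gripper '[1, 1, 1, 1, 1, 1, 1]'

```text
time_s: 12.4
tcp_pos: [0.4915, -0.2093, 0.0869]
tcp_rot: [[0.954, -0.301, 0.003], [-0.301, -0.954, -0.001], [0.003, 0.0, -1.0]]
wrist_force: [-0.7, 0.5, 6.2]
gripper_width: 0.549
gripper_force: 42.5
```

```bash
cat > st.py <<'E'
from h import *
o=status.get_obs(); R=np.array(o["tcp_rot"]); print(round(o["time_s"],2),np.round(o["tcp_pos"],4),"yaw",round(np.degrees(np.arctan2(R[1,0],R[0,0])),2),"F",np.round(o["wrist_force"],1),"M",np.round(o["ft_torque"],3),round(o["gripper_width"],3),round(o["gripper_force"],1),round(o["qpos"][6],1))
E
python3 st.py
```

```text
12.4 [ 0.4915 -0.2093  0.0869] yaw -17.49 F [-0.7  0.5  6.2] M [0.015 0.073 0.038] 0.549 42.5 -81.4
```

Call:
jog_arm --pt "0 0 0.0005" --pt "0 0 0" --pt "0 0 0" --pt "0 0 0" --yaw '[2, 2, 2, 0]' --gripper '[1, 1, 1, 1]'

```text
time_s: 12.9
tcp_pos: [0.4916, -0.2092, 0.0865]
tcp_rot: [[0.918, -0.396, 0.003], [-0.396, -0.918, -0.001], [0.003, -0.0, -1.0]]
wrist_force: [0.5, 0.8, 6.8]
gripper_width: 0.547
gripper_force: 42.6
```

```bash
python3 st.py
```

```text
12.9 [ 0.4916 -0.2092  0.0865] yaw -23.34 F [0.5 0.8 6.8] M [0.107 0.12  0.015] 0.547 42.6 -85.5
```

Turned 40° so far with almost no torque. I'll keep going in small steps.

Call:
jog_arm --pt "0 0 0" --pt "0 0 0" --pt "0 0 0" --yaw '[2, 2, 0]' --gripper '[1, 1, 1]'

```text
time_s: 13.28
tcp_pos: [0.492, -0.2088, 0.0865]
tcp_rot: [[0.889, -0.457, 0.003], [-0.457, -0.889, -0.001], [0.004, -0.001, -1.0]]
wrist_force: [0.1, 0.8, 7.0]
gripper_width: 0.547
gripper_force: 42.5
```

```bash
python3 st.py
```

```text
13.28 [ 0.492  -0.2088  0.0865] yaw -27.19 F [0.1 0.8 7. ] M [0.19  0.037 0.336] 0.547 42.5 -88.3
```

Call:
jog_arm --pt "0 0 0" --pt "0 0 0" --yaw '[1.5, 0]' --gripper '[1, 1]'

```text
time_s: 13.52
tcp_pos: [0.4921, -0.2086, 0.0866]
tcp_rot: [[0.878, -0.478, 0.003], [-0.478, -0.878, -0.001], [0.004, -0.001, -1.0]]
wrist_force: [-0.2, 1.6, 6.5]
gripper_width: 0.554
gripper_force: 42.5
```

```bash
python3 st.py
```

```text
13.53 [ 0.4921 -0.2086  0.0866] yaw -28.57 F [-0.2  1.6  6.5] M [0.225 0.012 0.622] 0.554 42.5 -89.3
```

Call:
jog_arm --pt "0 0 -0.0006" --pt "0 0 -0.0006" --pt "0 0 0" --yaw '[0, 0, 0]' --gripper '[1, 1, 1]'

```text
time_s: 13.9
tcp_pos: [0.492, -0.2086, 0.0868]
tcp_rot: [[0.877, -0.481, 0.003], [-0.481, -0.877, -0.001], [0.003, -0.001, -1.0]]
wrist_force: [4.6, 1.2, -0.4]
gripper_width: 0.55
gripper_force: 42.2
```

```bash
python3 st.py
```

```text
13.9 [ 0.492  -0.2086  0.0868] yaw -28.74 F [ 4.6  1.2 -0.4] M [ 0.219 -0.984  0.64 ] 0.55 42.2 -89.4
```

Call:
jog_arm --pt "0 0 0.0004" --pt "0 0 0" --pt "0 0 0" --pt "0 0 0" --pt "0 0 0" --pt "0 0 0" --yaw '[0, 0, 0, 0, 0, 0]' --gripper '[0.4, 0.35, 0.3, 0.2, 0.1, 0]'

```text
time_s: 14.65
tcp_pos: [0.4895, -0.2091, 0.0862]
tcp_rot: [[0.875, -0.483, -0.001], [-0.483, -0.875, 0.0], [-0.001, 0.001, -1.0]]
wrist_force: [0.8, -1.0, -0.4]
gripper_width: 1.0
gripper_force: 0.0
```

```bash
python3 st.py
python3 - <<'E'
from h import *
c=cam("wrist"); cv2.imwrite("pics/w5.png",c[0][:,:,::-1])
E
```

```text
14.65 [ 0.4895 -0.2091  0.0862] yaw -28.9 F [ 0.8 -1.  -0.4] M [-0.004 -0.029 -0.017] 1.0 0.0 -89.4
```

View pics/w5.png

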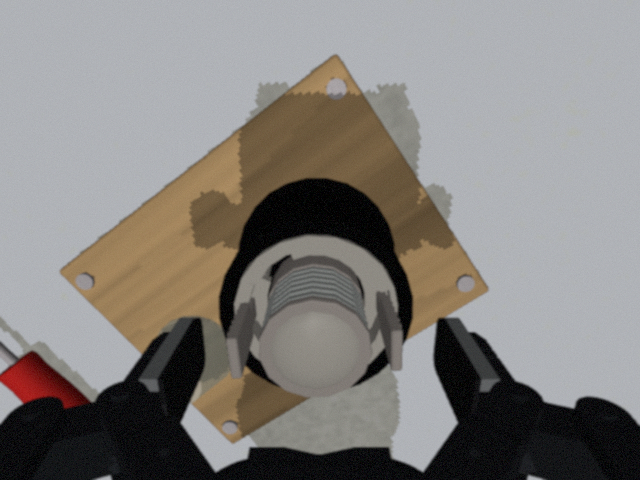

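The module stands in the spotlight and both tabs look out: outer faces at columns 230 and 402, about 60 mm apart against the 39 mm head. I'll back off straight up and check again.

Call:
jog_arm --pt "0 0 -0.01" --pt "0 0 -0.03" --pt "0 0 -0.03" --pt "0 0 -0.03" --pt "0 0 0" --pt "0 0 0" --yaw '[0, 0, 0, 0, 0, 0]' --gripper '[0, 0, 0, 0, 0, 0]'

```text
time_s: 15.45
tcp_pos: [0.4898, -0.2085, 0.1862]
tcp_rot: [[0.876, -0.482, -0.001], [-0.482, -0.876, 0.0], [-0.001, -0.0, -1.0]]
wrist_force: [0.3, 0.9, -0.0]
gripper_width: 1.0
gripper_force: 0.0
```

```bash
python3 st.py; python3 look.py module_grip pics/w6.png 0.4905 -0.209 0.11
python3 - <<'E'
from h import *
cam("top");cam("side")
for cc in("top","side"):
  for n in("module","module_grip","reflector"): print(cc,n,[(np.round(r["location"],4),round(r["conf"],2)) for r in vision.pinpoint(cc,n)][:2])
E
```

```text
15.45 [ 0.4898 -0.2085  0.1862] yaw -28.84 F [ 0.3  0.9 -0. ] M [ 0.024  0.045 -0.003] 1.0 0.0 -91.3
15.5 [ 0.4895 -0.2084  0.1857] -28.844894949809746 [ 13.4528  28.1287  10.7658 104.6943  -6.8213  47.9156 -91.2792]
[([0.4954, -0.2101, 0.0985], 0.77)]
crop 217 153 3
top module [(array([ 0.4919, -0.2102,  0.0604]), 0.64)]
top module_grip [(array([ 0.4877, -0.21  ,  0.0989]), 0.64)]
top reflector [(array([ 0.4695, -0.1101,  0.0112]), 0.63), (array([0.5942, 0.4688, 0.0031]), 0.58)]
side module [(array([ 0.49  , -0.2101,  0.0572]), 0.89), (array([ 0.4933, -0.2049,  0.0006]), 0.72)]
side module_grip [(array([ 0.5213, -0.009 ,  0.0009]), 0.61)]
side reflector [(array([ 0.5975,  0.4731, -0.0013]), 0.72), (array([ 0.474 , -0.1104,  0.0124]), 0.65)]
```

View pics/w6.png

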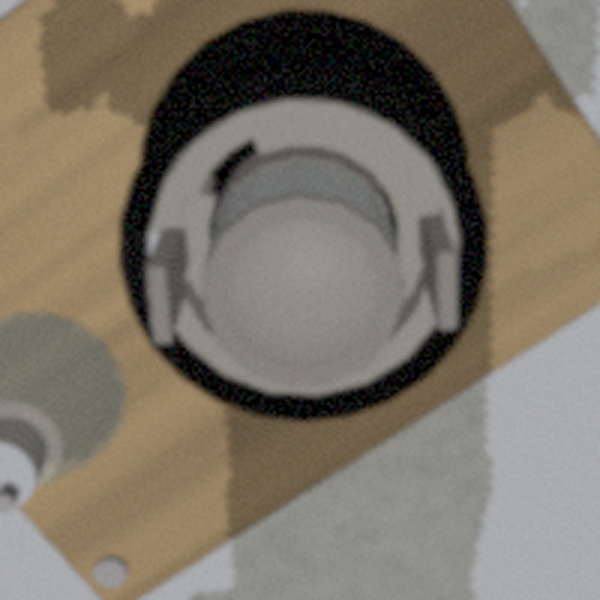

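Both tabs are sprung out, with outer faces at about columns 150 and 460 around the lens centre at 302 (roughly 60 mm apart). The empty keyway shows at upper left (235,165), about 45° from the lugs. The networks put the underside at 57–60 mm, so it is locked.

```bash
python3 -c "
from station import job; print(job.job_done())"
```

```text
the job is handed in; nothing more can be done
None
```

The LED module is fitted in the spotlight: pressed in gently, turned about 44° clockwise to the stop, and both tabs have sprung out and locked. I handed the job in at about 16 s with the arm clear, and saw nothing else touched or moved.

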